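# Unpin and open the long sample box

## Robot

A 6-joint arm with a two-finger parallel gripper is mounted at the origin on a cart in front of the work surface, level with it; the furniture and walls round the work are solid. World frame = base frame: x ahead of the robot, y to its left, z up, the work surface at z = 0. Lengths are in mm, angles in rad, forces in N, time in s.
With the tool pointing down it reaches from about 400 to 925 mm from the base axis. Payload 3.4 kg.
Tool frame: the origin (TCP) lies on the centre line of the jaws, within the pads' length; the fingertips stand ahead of it and the grasp point (between the pads) is the TCP (tips_ahead is the z of the fingertips in the tool frame, in mm); z points along the fingers, y is the direction in which the jaws open and shut (so a half turn about z gives the same grasp; the last joint's range is limited). The gripper opens to 85 mm and grips with 20 to 120 N. Pads are 22 mm wide; open, the fingers measure 114 mm over their backs; the gripper's body (76 mm by 85 mm) begins 54 mm behind the grasp point. The pads swing forward as they close: fully open they stand 13 mm farther back than shut.
Start: joints at [1.222, 0.307, 1.506, -0, 1.328, -0.073], TCP at [156.052, 553.425, 216.905] pointing down, gripper open.
Joint ranges: [-3.12, 3.12], [-1.05, 2.28], [0.14, 2.33], [-1.42, 4.57], [0.1, 2.73], [-2.68, 2.68]. Speed limits (rad/s): [2.57, 2.57, 3.14, 3.14, 3.14, 3.14].

## Interface

Orientations are given as a 3x3 rotation matrix whose columns are the frame's x, y, z axes.
In Python, from rig import * gives the robot as it stands.
- The arm moves only by the tool step_arm, never from a script. Its argument "deltas" is text: rows parted by semicolons, each of 7 numbers parted by spaces: the shift along the tool's x, y, z normalised to -1 to 1, where 1 is 1 m, then the turn, a rotation vector about the tool's x, y, z normalised to -1 to 1, where 1 is 0.5 rad, then the opening, from 0 (shut) to 1 (fully open). In form: tx ty tz rx ry rz fingers; .... A call has 1 to 12 rows; each row is the pose to reach, as a shift and turn from the pose commanded when the call began, along the tool's axes at that moment; what a row does not reach only later rows make up. A row lasts 1/12 s, in which the tool goes at most 41.7 mm and 7.16 degrees, less where a joint would pass 70% of its speed; a pose out of reach is approached as far as the arm can. A call with a number of a shift or a turn outside -1 to 1 is refused whole. A call with a gripper value outside its range is refused whole. The fingers move at their own pace and stop on an object; "force" is the grip in N (left out, the last holds). Time passes only in rows, so rows that repeat a pose let the fingers close. It gives the time, the measured TCP pose, the force and the opening at its end, in the units of the state.
- read_state(): the state, without advancing time (a new reading comes with each control period).
- get_image(name): name is "side" or "top" or "wrist"; returns a dict with "image" (480x640x3 uint8, red, green, blue), "z_map" (480x640 float32, mm along the optical axis (not along the pixel's ray), 0 where there is no reading), "K" (3x3 intrinsics, pixels), "rvec" (rotation vector, rad) and "tvec" (3), from world to camera coordinates, as OpenCV has them. Camera axes: x right, y down, z forward; pixel columns grow to the right and rows downward; lengths in mm; the calibration is good to about 2 mm. A picture is of the moment at which its call begins.
- job_done(): hands the job in, once; it reports no verdict.
The state is a dict: "t": time; "q": joint angles; "dq": joint speeds; "joint_torque": joint torques, N m; "tool_pos": TCP position; "tcp_rot": TCP orientation; "wrist_force": force on the tool from outside, world axes, zero at the start; "wrist_torque": the same for the moment, N m; "grip_width": finger opening in mm.
Only numpy, scipy, OpenCV 4.12 (cv2) and the standard library are available. Lean on these libraries where they do the work, as an engineer would, in place of code of your own. Each camera call takes 0.05 s, during which the arm holds its last target. There are 200 camera calls.

## Task

Open the longer of the two aluminium sample boxes: pull the retaining pin sideways out of its staple while the lid is still on, and lay the pin on the worktop outside the box. Then lift the lid straight off and set it down, without dropping it, flat and right way up on the worktop beside the box. Leave the smaller box closed with its pin in place.

Things in the scene. Friction and masses are not known exactly. Their poses are not given: they have to be found in the camera images.
- long_box: long aluminium box, 150 (x) x 110 (y) x 70 mm high, walls 4 mm, fixed. Origin: centre of underside. At its -x end (towards the robot) stands a staple, an inverted U of 6 mm bar in the box's x-z plane at x -93, y 0 mm: opening 14 mm wide and 13 mm high above the lid, top 95 mm above the worktop.
- long_box_lid: its loose lid, 0.3 kg: plate 190 x 116 x 6 mm on a 6 mm deep lip (3 mm play). Origin: underside of the lip at the box's centre, axes as the box's; 64 mm high closed, 0 on the worktop. Plate spans x -111 to 79, y -58 to 58 mm, top at z 12 mm; the staple passes through a slot in it. Lift about 35 mm straight up to clear the staple.
- long_box_lid_handle (a point): centre of the lid's black bar handle: 68 mm along the lid's x, 14 mm wide (y), 14 mm high, on two posts; 34 mm above the plate's top, at x -14, y 0, z 46 mm in the lid's frame. Axes as the lid's. 110 mm above the worktop when closed, 46 mm when the lid lies on the worktop.
- long_box_pin_grip (a point): centre of the upright tab of the long box's steel pin (loose, 50 g). Tab 12 (x) x 24 (y) x 44 mm high, foot 28 x 24 x 5 mm; an 8 mm rod reaches 70 mm in +y, 18 mm below this point. At the start it lies on the lid, axes as the box's, rod through the staple, tab 36 mm on its -y side; slides out freely in -y (34 mm frees it). This point is 22 mm above what the pin stands on (98 mm up at the start).
- small_box: the smaller box of the same make, closed and pinned, to be left alone: 100 x 90 x 50 mm, fixed; same layout, lid plate 140 x 96 mm reaching 86 mm in -x and 54 mm in +x from this origin, staple at x = -68 mm. Origin: centre of its underside.
- small_box_pin_grip (a point): centre of the grip tab of the smaller box's pin, same pin as the other; to be left in place. 78 mm above the worktop.
Mind the look-alikes: they are no part of the job. Leave any brown or turquoise look-alike of the part that bears long_box_pin_grip alone.

How it is judged (in metres and radians):
On the way:
1. the pin is out of the staple while the lid is still closed on the box ((y of long_box_pin_grip in the frame of long_box below -0.076 m or z of long_box_pin_grip in the frame of long_box above 0.14 m) and z of long_box_lid_handle in the frame of long_box below 0.118 m and horizontal distance between long_box_lid and long_box below 0.012 m), for 0.1 s.
At the end, for the whole second after the job is handed in: the pin lies on the worktop outside the longer box (grip centre less than 35 mm high); the lid lies at rest on the worktop beside the box, right way up, its origin less than 12 mm high, tilted less than 0.15 rad ((x of long_box_pin_grip in the frame of long_box above 0.08 m or x of long_box_pin_grip in the frame of long_box below -0.08 m or y of long_box_pin_grip in the frame of long_box above 0.06 m or y of long_box_pin_grip in the frame of long_box below -0.06 m) and height (world z) of long_box_pin_grip below 0.035 m and (x of long_box_lid in the frame of long_box above 0.1 m or x of long_box_lid in the frame of long_box below -0.1 m or y of long_box_lid in the frame of long_box above 0.08 m or y of long_box_lid in the frame of long_box below -0.08 m) and height (world z) of long_box_lid below 0.012 m and angle between long_box_lid_handle's own z axis and vertical below 0.15 rad and height (world z) of long_box_lid_handle above 0.03 m and linear speed of long_box_lid below 0.02 m/s); the robot touches nothing.
It fails at once if the smaller box's pin is moved more than 15 mm (distance of small_box_pin_grip from where it was at the start of the episode above 0.015 m).
It fails at once if the lid is dropped: moving faster than 0.6 m/s with its origin less than 50 mm above the worktop (linear speed of long_box_lid above 0.6 m/s and height (world z) of long_box_lid below 0.05 m).
It also fails if it takes over 53 s, if anything falls off the work surface, if the arm or the gripper's body presses on something with over 40 N, if the wrist force passes 120 N, or if a joint passes its speed limit or range.

## Working session

There is one attempt and no reset: what is moved stays moved. The work goes in short steps, Python scripts to look and compute and a tool call to move; the robot and the scene stay as the last step left them, time stands still between calls to the robot, and variables do not carry over. Pictures are saved under pics/ and viewed, about 8 in all and at most 12, crops included, and the job is handed in when it is done.

Besides the shell and the picture viewer there is one more tool, called after "Emit:" by a JSON object that holds its "api" and its "payload". step_arm: Moves the arm, as the interface text tells. Scaled input: -1 to 1 covers 1 m each way for a shift and 0.5 rad each way for a turn. Its arguments: {"type":"object","properties":{"deltas":{"type":"string"},"force":{"type":"number"}},"required":["deltas"]}

```bash
mkdir -p pics; cat > h.py <<'E'
from rig import *
import numpy as np, cv2
def shot(n):
    d=get_image(n); np.savez(f'{n}.npz',**d); return d
def load(n): return dict(np.load(f'{n}.npz'))
def world(d):
    z=d['z_map'].astype(float); K=d['K']; R=cv2.Rodrigues(d['rvec'])[0]
    v,u=np.mgrid[:480,:640]
    c=np.stack([(u-K[0,2])/K[0,0]*z,(v-K[1,2])/K[1,1]*z,z],-1)
    w=(c-d['tvec'].reshape(3))@R; w[z==0]=np.nan; return w
def save(d,name,crop=None,s=1):
    im=d['image'][...,::-1]
    if crop: x0,y0,x1,y1=crop; im=im[y0:y1,x0:x1]
    cv2.imwrite(f'pics/{name}.png',cv2.resize(im,None,fx=s,fy=s,interpolation=cv2.INTER_CUBIC))
E
python3 - <<'E'
from h import *
for n in('top','side'):
    d=shot(n); save(d,n+'0'); print(n,d['K'][0,0],d['tvec'].ravel())
s=read_state(); print(s)
E
```

```text
top 558.8368610108313 [-110.86627724  571.50131584 1149.55096972]
side 500.65037385466866 [482.32357525 241.15729599 884.10077602]
{'t': 0.1, 'q': array([ 1.22251084e+00,  3.07489882e-01,  1.50755109e+00, -3.25078344e-05,
        1.32841567e+00, -7.35072452e-02]), 'dq': array([ 0.00091974, -0.00185982, -0.00199954,  0.00051152,  0.00060043,
       -0.00011889]), 'joint_torque': array([-2.99020412e-04, -4.58525848e+01, -2.52610642e+01, -1.59589185e-04,
        5.62485991e-03, -8.20271936e-06]), 'tool_pos': array([155.82870776, 552.79166148, 216.07480375]), 'tcp_rot': array([[-9.62487484e-01,  2.71325405e-01, -6.06490556e-04],
       [ 2.71326062e-01,  9.62485875e-01, -1.76284026e-03],
       [ 1.05435245e-04, -1.86126838e-03, -9.99998262e-01]]), 'wrist_force': array([-0.29628524, -0.18731245,  0.26859116]), 'wrist_torque': array([-0.00179905, -0.0035719 ,  0.01174577]), 'grip_width': 85.41148797041508}
```

View pics/top0.png

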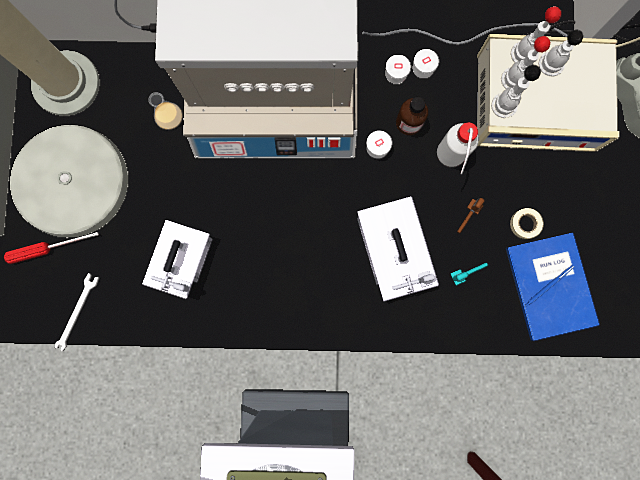

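View pics/side0.png

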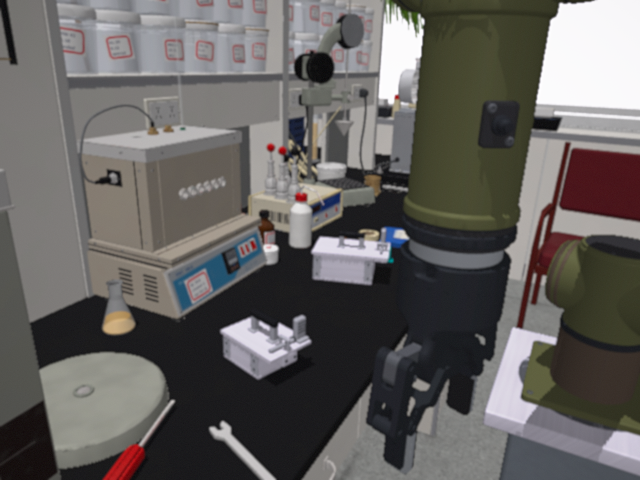

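The long box is the larger one, with its handle at (400,245) and its pin tab at about (428,281). Things that could be taken for that pin: the small box's pin (182,284), the turquoise pin (468,272) and the brown pin (472,213). I choose the tab at (428,281), next to measure it and check it in a crop.

```bash
python3 - <<'E'
from h import *
d=load('top'); w=world(d); save(d,'crop1',(345,185,525,310),4.4)
R=cv2.Rodrigues(d['rvec'])[0]; print('cam',-R.T@d['tvec'].ravel()); print(R.round(2))
print('table',w[320,300],w[200,300])
def obj(x0,y0,x1,y1,zl,zh,name):
    sub=w[y0:y1,x0:x1]; m=(sub[...,2]>zl)&(sub[...,2]<zh); p=sub[m]
    r=cv2.minAreaRect(p[:,:2].astype(np.float32)); 
    print(name,m.sum(),'mean',p.mean(0).round(1),'rect',np.round(r[0],1),np.round(r[1],1),round(r[2],1),'z',np.percentile(p[:,2],[5,50,95]).round(1))
obj(345,185,448,310,66,86,'lidplate')
obj(380,220,415,268,106,125,'handle')
obj(418,265,445,300,106,130,'tab')
obj(385,270,418,300,86,105,'staple')
obj(135,215,220,305,46,66,'smalllid')
obj(160,235,185,272,84,110,'smallhandle')
obj(165,272,200,300,86,110,'smalltab')
obj(440,255,495,290,3,60,'turq')
obj(450,190,490,240,3,60,'brown')
obj(505,200,550,240,3,60,'tape')
obj(500,230,605,345,2,60,'book')
obj(360,125,400,165,10,100,'jar')
E
```

```text
cam [ 425.63364432  -91.47756003 1212.78208028]
[[ 0.02 -1.    0.01]
 [-0.99 -0.03 -0.13]
 [ 0.13 -0.   -0.99]]
table [ 4.11720004e+02 -3.91776747e+01 -2.87596938e-01] [ 6.74082371e+02 -3.10985057e+01  4.54670001e-01]
lidplate 4813 mean [ 565.6 -234.9   76.2] rect [ 565.  -236.8] [190.8 117. ] 17.2 z [72.3 76.2 80.5]
handle 249 mean [ 566.4 -235.3  116. ] rect [ 566.8 -236.1] [66.9 14.5] 17.5 z [110.9 116.2 119.5]
tab 79 mean [ 501.9 -292.9  118.4] rect [ 502.4 -293.6] [13.  24.4] 15.5 z [111.8 118.4 122.9]
staple 51 mean [ 490.8 -256.6   92.4] rect [ 487.2 -254.3] [23.2 44.3] 41.8 z [86.4 93.1 97.4]
smalllid 2730 mean [534.7 219.5  56.2] rect [533. 221.] [ 97.9 141.2] 73.2 z [51.9 56.1 60.9]
smallhandle 258 mean [535.1 218.8  95.4] rect [535.3 219.9] [15.5 66.8] 73.2 z [ 88.9  95.8 100.2]
smalltab 77 mean [473.2 199.5  97.8] rect [473.4 200.4] [22.5 12.9] 77.7 z [ 91.2  98.6 102.4]
turq 428 mean [ 521.4 -395.4   12. ] rect [ 523.9 -398.8] [ 74.1 118.4] 1.3 z [ 3.1  5.3 44.2]
brown 442 mean [ 652.9 -404.8   12.1] rect [ 651.1 -404.9] [110.   86.9] 0.0 z [ 3.1  5.8 42.9]
tape 746 mean [ 634.9 -526.9   14.2] rect [ 642.6 -531.2] [88.  98.7] 0.3 z [ 3.5 16.3 21.3]
book 8026 mean [ 497.6 -577.3   13.6] rect [ 497.7 -584.1] [229.4 256.3] 89.0 z [ 2.7 14.6 19.8]
jar 552 mean [ 796.3 -199.5   37.9] rect [ 804.6 -214.6] [53.7 88.5] 24.0 z [18.5 39.6 43.6]
```

View pics/crop1.png

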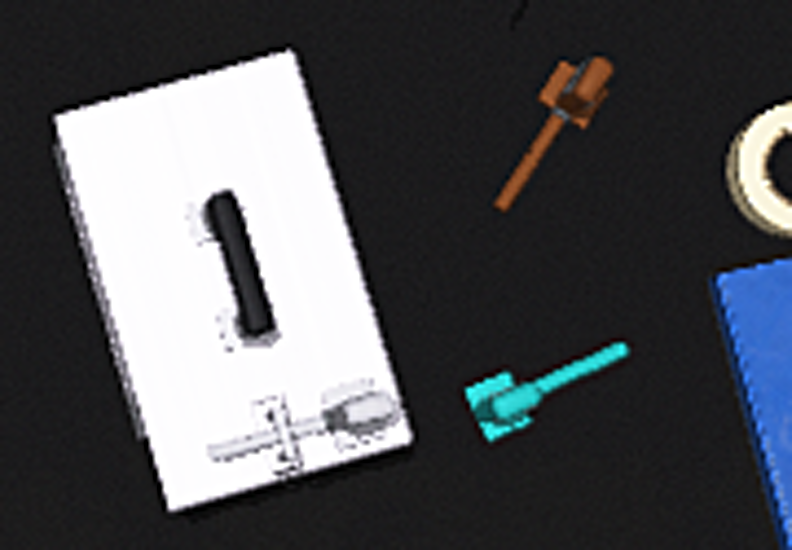

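The crop shows the steel pin tab at about (365,410), with its rod running left through the staple. The box yaw is about 17.2°, and the offset from handle to pin agrees with the stated dimensions to within 1 mm.

```bash
cat >> h.py <<'E'
from scipy.spatial.transform import Rotation as Ro
def plan(*targets):
    """targets: (x,y,z,yaw of tool y in deg), tool down; prints rows from measured pose"""
    s=read_state(); R=s['tcp_rot']; p=s['tool_pos']
    for x,y,z,a in targets:
        a=np.radians(a); ty=np.array([np.cos(a),np.sin(a),0]); tz=np.array([0,0,-1.]); T=np.stack([np.cross(ty,tz),ty,tz],1)
        print((R.T@(np.array([x,y,z])-p)/1000).round(4),(Ro.from_matrix(R.T@T).as_rotvec()/.5).round(3))
E
python3 - <<'E'
from h import *
import rig; print(getattr(rig,'tips_ahead',None), [k for k in dir(rig) if not k.startswith('_')])
plan((330,430,230,60),(510,200,230,46),(502,-293,200,17.2))
E
```

```text
19.0 ['Unreachable', 'get_image', 'job_done', 'read_state', 'tips_ahead']
[-0.201  -0.071  -0.0138] [-0.004  0.     0.498]
[-0.4366 -0.2435 -0.0135] [-0.004  0.001  0.986]
[-0.5627 -0.7201  0.0174] [-0.004  0.002  1.992]
```

Emit:
{"api": "step_arm", "payload": {"deltas": "-0.2 -0.07 -0.013 0 0 0.5 1;-0.2 -0.07 -0.013 0 0 0.5 1;-0.2 -0.07 -0.013 0 0 0.5 1;-0.2 -0.07 -0.013 0 0 0.5 1;-0.2 -0.07 -0.013 0 0 0.5 1;-0.436 -0.243 -0.013 0 0 0.98 1;-0.436 -0.243 -0.013 0 0 0.98 1;-0.436 -0.243 -0.013 0 0 0.98 1;-0.436 -0.243 -0.013 0 0 0.98 1;-0.436 -0.243 -0.013 0 0 0.98 1;-0.436 -0.243 -0.013 0 0 0.98 1;-0.436 -0.243 -0.013 0 0 0.98 1", "force": 40}}

```text
t: 1.1
tool_pos: [507.4, 203.0, 229.6]
tcp_rot: [[-0.721, 0.692, -0.001], [0.692, 0.721, -0.0], [0.0, -0.001, -1.0]]
wrist_force: [1.2, 0.3, -1.0]
grip_width: 85.2
```

```bash
python3 - <<'E'
from h import *
plan((530,-30,230,30),(502,-293,200,17.2))
E
```

```text
[-0.1777 -0.1525 -0.0004] [-0.001 -0.001  0.565]
[-0.3396 -0.3616  0.0296] [-1.000e-03 -1.000e-03  1.011e+00]
```

Emit:
{"api": "step_arm", "payload": {"deltas": "-0.178 -0.152 0 0 0 0.56 1;-0.178 -0.152 0 0 0 0.56 1;-0.178 -0.152 0 0 0 0.56 1;-0.178 -0.152 0 0 0 0.56 1;-0.178 -0.152 0 0 0 0.56 1;-0.34 -0.362 0.03 0 0 1 1;-0.34 -0.362 0.03 0 0 1 1;-0.34 -0.362 0.03 0 0 1 1;-0.34 -0.362 0.03 0 0 1 1;-0.34 -0.362 0.03 0 0 1 1;-0.34 -0.362 0.03 0 0 1 1;-0.34 -0.362 0.03 0 0 1 1"}}

```text
t: 2.1
tool_pos: [500.6, -293.1, 199.3]
tcp_rot: [[-0.301, 0.954, -0.001], [0.954, 0.301, 0.001], [0.001, -0.0, -1.0]]
wrist_force: [0.6, 1.2, 0.1]
grip_width: 85.6
```

Emit:
{"api": "step_arm", "payload": {"deltas": "0 0 0 0 0 0 1;0 0 0 0 0 0 1;0 0 0 0 0 0 1"}}

```text
t: 2.35
tool_pos: [500.9, -291.0, 199.3]
tcp_rot: [[-0.3, 0.954, -0.001], [0.954, 0.3, 0.002], [0.002, -0.001, -1.0]]
wrist_force: [0.2, 0.2, -0.7]
grip_width: 85.5
```

```bash
python3 - <<'E'
from h import *
d=shot('wrist'); save(d,'w1'); w=world(d)
for n,lo,hi in(('tab',107,130),('plate',73,79)):
    m=(w[...,2]>lo)&(w[...,2]<hi)&(np.hypot(w[...,0]-502,w[...,1]+293)<(30 if n=='tab' else 400))
    p=w[m]
    if len(p): 
        r=cv2.minAreaRect(p[:,:2].astype(np.float32)); v,u=np.nonzero(m); print(n,len(p),p.mean(0).round(1),r,u.mean(),v.mean())
plan((502,-293,106,17.2))
E
```

```text
tab 705 [ 504.2 -292.2  117.5] ((504.6357116699219, -293.2886047363281), (12.6029052734375, 23.228734970092773), 17.547998428344727) 320.4695035460993 241.31205673758865
plate 36674 [ 570.8 -230.4   75.4] ((628.794189453125, -239.1440887451172), (171.60589599609375, 341.0849914550781), 87.74610137939453) 433.9224518732617 171.78483394230244
[-0.003  -0.      0.0935] [-0.001 -0.003  0.012]
```

View pics/w1.png

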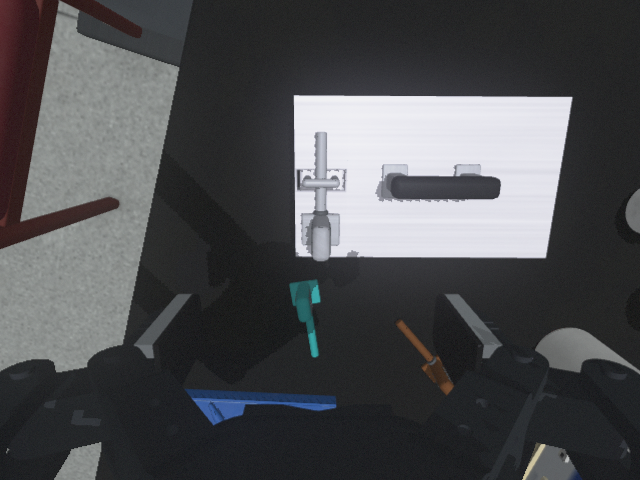

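Emit:
{"api": "step_arm", "payload": {"deltas": "-0.002 0.002 0.03 0 0 0 0.5;-0.002 0.002 0.06 0 0 0 0.5;-0.002 0.002 0.08 0 0 0 0.5;-0.002 0.002 0.093 0 0 0 0.5;-0.002 0.002 0.093 0 0 0 0.5;-0.002 0.002 0.093 0 0 0 0;-0.002 0.002 0.093 0 0 0 0;-0.002 0.002 0.093 0 0 0 0;-0.002 0.002 0.093 0 0 0 0;-0.002 0.002 0.093 0 0 0 0;-0.002 0.002 0.093 0 0 0 0", "force": 40}}

```text
t: 3.32
tool_pos: [504.4, -292.9, 107.7]
tcp_rot: [[-0.301, 0.954, 0.001], [0.954, 0.301, -0.001], [-0.001, 0.001, -1.0]]
wrist_force: [0.1, -0.4, 0.0]
grip_width: 0.0
```

```bash
python3 - <<'E'
from h import *
d=shot('wrist'); a=d['image'][...,::-1]
e=shot('top'); b=cv2.resize(e['image'][180:320,340:520][...,::-1],(620,480),interpolation=cv2.INTER_CUBIC)
cv2.imwrite('pics/c2.png',cv2.resize(np.hstack([a,b]),(800,305)))
print(read_state()['grip_width'])
E
```

```text
-0.13232077496932473
```

View pics/c2.png

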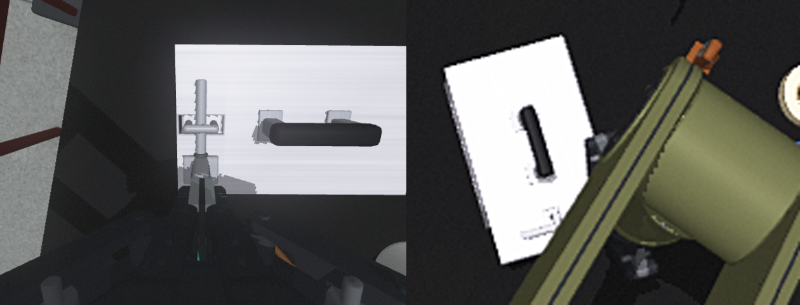

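The fingers shut on nothing. I'll check where the tab is relative to the fingers.

```bash
python3 - <<'E'
from h import *
d=load('wrist'); w=world(d); save(d,'w3',(220,180,420,420),2.5)
for v in range(240,400,8): print(v,w[v,320].round(0),w[v,312].round(0))
E
```

```text
240 [ 502. -278.   83.] [ 498. -279.   84.]
248 [ 503. -282.   85.] [ 499. -283.   85.]
256 [ 503. -282.   96.] [ 500. -283.   96.]
264 [ 503. -282.  108.] [ 500. -283.  107.]
272 [ 503. -282.  116.] [ 500. -284.  115.]
280 [ 503. -282.  126.] [ 500. -283.  126.]
288 [ 503. -282.  134.] [ 500. -283.  133.]
296 [ 503. -282.  140.] [ 500. -283.  141.]
304 [ 503. -282.  147.] [ 500. -283.  148.]
312 [ 503. -282.  153.] [ 500. -283.  153.]
320 [ 503. -282.  159.] [ 500. -283.  158.]
328 [ 503. -284.  159.] [ 501. -285.  159.]
336 [ 504. -287.  159.] [ 502. -287.  160.]
344 [ 505. -289.  159.] [ 502. -287.  164.]
352 [ 506. -292.  159.] [ 502. -289.  165.]
360 [ 507. -294.  159.] [ 503. -291.  166.]
368 [ 508. -297.  159.] [ 504. -294.  165.]
376 [ 508. -300.  159.] [ 505. -296.  165.]
384 [ 509. -303.  159.] [ 505. -298.  166.]
392 [ 548. -421.   -1.] [ 542. -424.   -2.]
```

View pics/w3.png

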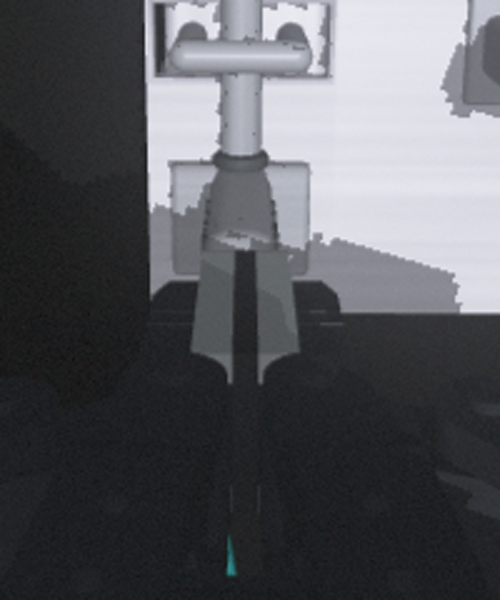

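The view is unclear, so I'll open, back off upwards and look again.

Emit:
{"api": "step_arm", "payload": {"deltas": "0 0 0 0 0 0 0.6;0 0 0 0 0 0 0.6;0 0 0 0 0 0 0.6;0 0 -0.03 0 0 0 0.6;0 0 -0.06 0 0 0 0.6;0 0 -0.1 0 0 0 0.6;0 0 -0.1 0 0 0 1;0 0 -0.1 0 0 0 1"}}

```text
t: 4.08
tool_pos: [505.9, -293.9, 210.1]
tcp_rot: [[-0.301, 0.954, 0.006], [0.954, 0.301, -0.004], [-0.005, 0.004, -1.0]]
wrist_force: [0.6, -0.3, -0.5]
grip_width: 74.0
```

```bash
python3 - <<'E'
from h import *
d=shot('wrist'); w=world(d); a=cv2.resize(d['image'][60:330,260:560][...,::-1],(600,540)); cv2.imwrite('pics/w4.png',a)
for lo in range(78,126,6):
    m=(w[...,2]>lo)&(w[...,2]<lo+6)&(np.abs(w[...,0]-503)<14)&(np.abs(w[...,1]+300)<40)
    p=w[m]
    if len(p)>4: print(lo,len(p),p.min(0).round(0),p.max(0).round(0))
E
```

```text
78 788 [ 489. -308.   78.] [ 517. -263.   84.]
84 81 [ 494. -288.   84.] [ 508. -265.   90.]
90 70 [ 489. -287.   90.] [ 508. -260.   96.]
96 32 [ 496. -288.   96.] [ 508. -282.  102.]
102 31 [ 496. -288.  102.] [ 508. -282.  108.]
108 60 [ 496. -301.  108.] [ 513. -282.  114.]
114 550 [ 497. -305.  114.] [ 513. -282.  120.]
120 36 [ 499. -302.  120.] [ 508. -285.  121.]
```

View pics/w4.png

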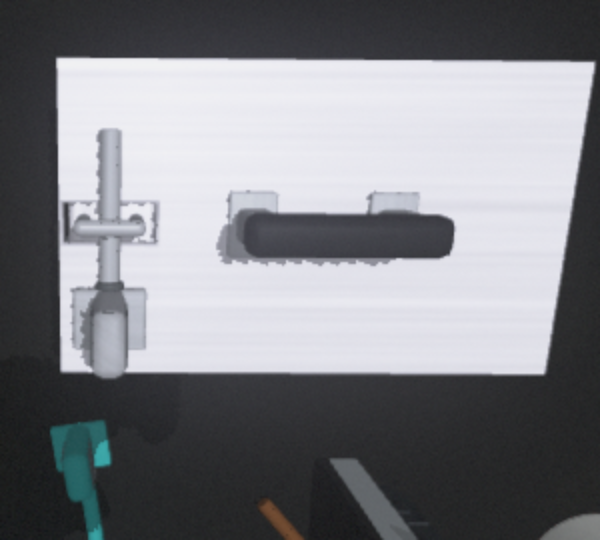

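```bash
python3 - <<'E'
from h import *
d=load('wrist'); w=world(d); s=read_state(); R=s['tcp_rot'];p=s['tool_pos']
t=(w-p)@R
m=(np.abs(t[...,1])<65)&(np.abs(t[...,1])>20)&(np.abs(t[...,0])<16)&(t[...,2]<60)&(t[...,2]>-50)
print(s['grip_width'],m.sum(), np.percentile(t[m],[1,10,50,90,99],axis=0).round(1))
i=np.argsort(t[m][:,2])[-200::25]; v,u=np.nonzero(m)
for k in i: print(u[k],v[k],t[m][k].round(1))
print(d['z_map'][290:420:10,440],t[290:420:10,440].round(0))
E
```

```text
80.14382603661316 4162 [[-11.9 -47.9 -49.8]
 [ -8.4 -39.8 -48.2]
 [  5.3 -34.5 -40.1]
 [  9.8  43.6 -29.7]
 [ 10.2  51.6 -25.5]]
219 316 [ -1.8 -34.7 -27.6]
417 298 [  5.3  38.6 -27.3]
417 296 [  6.   38.6 -27. ]
415 326 [ -6.5  38.8 -26.6]
415 323 [ -5.4  38.8 -26.3]
220 316 [ -2.6 -34.8 -25.9]
219 294 [  6.2 -34.7 -25.6]
220 311 [ -1.  -34.9 -25.1]
[396.49954  130.00226  123.30727  116.45834  116.79214  115.47629
 115.264534 117.1596   114.76614   79.656044  74.838974  73.28104
  69.65842 ] [[-93. 129. 209.]
 [ 10.  43. -39.]
 [ 10.  41. -46.]
 [ 10.  39. -53.]
 [  7.  39. -53.]
 [  4.  39. -55.]
 [  2.  38. -56.]
 [ -2.  39. -55.]
 [ -4.  38. -58.]
 [ 15.  27. -89.]
 [ 16.  25. -94.]
 [ 16.  25. -96.]
 [ 16.  24. -99.]]
```

The wrist depth map shows the tips about 14 mm behind the reported TCP when shut, not 19 mm ahead of it. The gripper body also sits 89 mm back rather than 54 mm. So the reported TCP is really about 33 mm past the grasp point, and the fingers closed just above the tab. I'll go about 33 mm lower and watch the force.

Emit:
{"api": "step_arm", "payload": {"deltas": "0 -0.001 0.04 0 0 0 0.6;0 -0.001 0.075 0 0 0 0.6;0 -0.001 0.1 0 0 0 0.6;0 -0.001 0.115 0 0 0 0.6;0 -0.001 0.125 0 0 0 0.6;0 -0.001 0.132 0 0 0 0.6;0 -0.001 0.132 0 0 0 0.6"}}

```text
t: 4.72
tool_pos: [501.8, -292.1, 72.9]
tcp_rot: [[-0.301, 0.954, -0.003], [0.954, 0.301, 0.002], [0.003, -0.002, -1.0]]
wrist_force: [-0.2, -0.4, 0.0]
grip_width: 51.5
```

Emit:
{"api": "step_arm", "payload": {"deltas": "0 0 0 0 0 0 0;0 0 0 0 0 0 0;0 0 0 0 0 0 0;0 0 0 0 0 0 0;0 0 0 0 0 0 0;0 0 0 0 0 0 0;0 0 0 0 0 0 0", "force": 40}}

```text
t: 5.3
tool_pos: [503.9, -293.5, 76.3]
tcp_rot: [[-0.301, 0.954, 0.002], [0.954, 0.301, -0.002], [-0.002, 0.002, -1.0]]
wrist_force: [-0.8, -0.0, 6.6]
grip_width: 11.2
```

Gripped at 11.2 mm. Next I pull along box -y (tool -x).

Emit:
{"api": "step_arm", "payload": {"deltas": "-0.005 0 -0.002 0 0 0 0;-0.015 0 -0.002 0 0 0 0;-0.028 0 -0.002 0 0 0 0;-0.041 0 -0.002 0 0 0 0;-0.054 0 -0.002 0 0 0 0;-0.063 0 -0.002 0 0 0 0;-0.063 0 -0.002 0 0 0 0;-0.063 0 -0.002 0 0 0 0;-0.063 0 -0.002 0 0 0 0"}}

```text
t: 6.05
tool_pos: [521.5, -352.6, 76.5]
tcp_rot: [[-0.301, 0.954, -0.001], [0.954, 0.301, 0.001], [0.001, -0.001, -1.0]]
wrist_force: [0.5, -0.0, 0.2]
grip_width: 11.3
```

```bash
python3 - <<'E'
from h import *
d=shot('wrist'); save(d,'w5',(170,20,530,330),1.6); w=world(d)
m=(w[...,2]>107)&(w[...,2]<125)&(np.abs(w[...,0]-566)<45)&(np.abs(w[...,1]+236)<45); print('handle',w[m].mean(0))
plan((522,-354,190,17.2),(430,30,190,17.2))
E
```

```text
handle [ 557.12458386 -242.55896512  115.0226681 ]
[-1.600e-03 -1.000e-04 -1.134e-01] [-0.001 -0.003  0.012]
[ 0.3923  0.0279 -0.1129] [-0.001 -0.003  0.012]
```

View pics/w5.png

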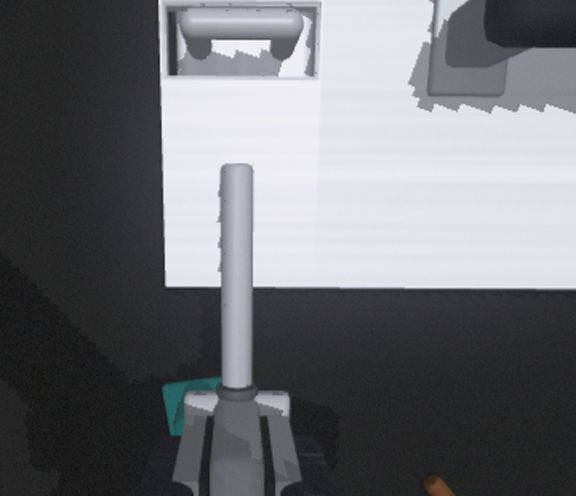

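The rod is clear of the staple, with its tip at (236,165), and the lid has not moved. I lift the pin and carry it to open worktop at about (430,30).

Emit:
{"api": "step_arm", "payload": {"deltas": "0 0 -0.035 0 0 0 0;0 0 -0.07 0 0 0 0;0 0 -0.11 0 0 0 0;0 0 -0.11 0 0 0 0;0.392 0.028 -0.113 0 0 0 0;0.392 0.028 -0.113 0 0 0 0;0.392 0.028 -0.113 0 0 0 0;0.392 0.028 -0.113 0 0 0 0;0.392 0.028 -0.113 0 0 0 0;0.392 0.028 -0.113 0 0 0 0;0.392 0.028 -0.113 0 0 0 0;0.392 0.028 -0.113 0 0 0 0"}}

```text
t: 7.1
tool_pos: [443.0, -26.6, 189.5]
tcp_rot: [[-0.301, 0.954, 0.0], [0.954, 0.301, 0.0], [0.0, 0.0, -1.0]]
wrist_force: [1.0, 0.4, -0.6]
grip_width: 11.3
```

```bash
python3 - <<'E'
from h import *
print(read_state()['grip_width']);plan((430,30,190,17.2),(430,30,2,17.2))
E
```

```text
11.264652621053221
[ 0.0579  0.0047 -0.0004] [ 0.001 -0.     0.012]
[0.0578 0.0046 0.1876] [ 0.001 -0.     0.012]
```

Emit:
{"api": "step_arm", "payload": {"deltas": "0.04 0 0 0 0 0 0;0.055 0 0.02 0 0 0 0;0.055 0 0.06 0 0 0 0;0.055 0 0.1 0 0 0 0;0.055 0 0.135 0 0 0 0;0.055 0 0.16 0 0 0 0;0.055 0 0.175 0 0 0 0;0.055 0 0.181 0 0 0 0;0.055 0 0.181 0 0 0 0;0.055 0 0.181 0 0 0 0;0.055 0 0.181 0 0 0 0"}}

```text
t: 8.02
tool_pos: [429.0, 23.7, 9.5]
tcp_rot: [[-0.301, 0.953, 0.002], [0.953, 0.301, -0.0], [-0.001, 0.002, -1.0]]
wrist_force: [0.6, -0.4, -0.3]
grip_width: 11.2
```

Emit:
{"api": "step_arm", "payload": {"deltas": "0 0 0.004 0 0 0 0;0 0 0.008 0 0 0 0;0 0 0.008 0 0 0 0;0 0 0.008 0 0 0 0"}}

```text
t: 8.35
tool_pos: [427.9, 23.6, 0.6]
tcp_rot: [[-0.301, 0.954, 0.0], [0.954, 0.301, -0.0], [-0.0, 0.0, -1.0]]
wrist_force: [-0.2, -0.8, -0.6]
grip_width: 11.1
```

Emit:
{"api": "step_arm", "payload": {"deltas": "0 0 0 0 0 0 0.5;0 0 0 0 0 0 0.5;0 0 0 0 0 0 0.5;0 0 0 0 0 0 0.5;0 0 -0.03 0 0 0 0.5;0 0 -0.06 0 0 0 0.5;0 0 -0.1 0 0 0 0.7;0 0 -0.14 0 0 0 0.7;0 0 -0.18 0 0 0 0.7;0 0 -0.18 0 0 0 0.7"}}

```text
t: 9.18
tool_pos: [433.3, 23.5, 187.8]
tcp_rot: [[-0.301, 0.953, 0.015], [0.954, 0.301, -0.001], [-0.005, 0.014, -1.0]]
wrist_force: [0.5, -0.0, -0.0]
grip_width: 59.5
```

```bash
python3 - <<'E'
from h import *
d=shot('wrist'); w=world(d)
m=(w[...,2]>34)&(w[...,2]<56)&(np.abs(w[...,0]-430)<45)&(np.abs(w[...,1]-25)<45)
print('pin top',m.sum(),w[m].mean(0).round(1),np.percentile(w[m][:,2],[50,95]) if m.any() else '')
e=load('top'); plan((566.5,-235.5,190,-72.8))
E
```

```text
pin top 445 [428.6  24.5  41.8] [42.39532251 44.10958704]
[-0.2876  0.0506 -0.0035] [ 0.021 -0.01   3.153]
```

The pin stands on the worktop at (428.6, 24.5), top at about 43 mm. Now over the handle, turning 90°.

Emit:
{"api": "step_arm", "payload": {"deltas": "-0.288 0.05 -0.004 0 0 1 0.7;-0.288 0.05 -0.004 0 0 1 0.7;-0.288 0.05 -0.004 0 0 1 0.7;-0.288 0.05 -0.004 0 0 1 0.7;-0.288 0.05 -0.004 0 0 1 0.7;-0.288 0.05 -0.004 0 0 1 0.7;-0.288 0.05 -0.004 0 0 1 0.7;-0.288 0.05 -0.004 0 0 1 0.7"}}

```text
t: 9.9
tool_pos: [565.9, -243.3, 182.7]
tcp_rot: [[0.197, 0.98, 0.002], [0.98, -0.197, -0.004], [-0.004, 0.003, -1.0]]
wrist_force: [0.5, -0.9, 0.4]
grip_width: 60.0
```

Emit:
{"api": "step_arm", "payload": {"deltas": "0 0 0 0 0 1 0.7;0 0 0 0 0 1 0.7;0 0 0 0 0 1 0.7;0 0 0 0 0 1 0.7;0 0 0 0 0 1 0.7"}}

```text
t: 10.32
tool_pos: [561.3, -235.3, 182.7]
tcp_rot: [[0.642, 0.767, -0.003], [0.767, -0.642, 0.002], [-0.001, -0.003, -1.0]]
wrist_force: [-0.9, 0.2, -0.1]
grip_width: 59.8
```

Emit:
{"api": "step_arm", "payload": {"deltas": "0 0 0 0 0 1 0.7;0 0 0 0 0 1 0.7;0 0 0 0 0 1 0.7;0 0 0 0 0 1 0.7;0 0 0 0 0 1 0.7"}}

```text
t: 10.73
tool_pos: [561.7, -235.4, 183.4]
tcp_rot: [[0.93, 0.368, -0.002], [0.368, -0.93, 0.001], [-0.001, -0.002, -1.0]]
wrist_force: [0.0, -0.0, -0.3]
grip_width: 59.6
```

```bash
python3 - <<'E'
from h import *
d=shot('wrist'); w=world(d); s=read_state()
m=(w[...,2]>107)&(w[...,2]<125)&(np.hypot(w[...,0]-566,w[...,1]+236)<48); r=cv2.minAreaRect(w[m][:,:2].astype(np.float32)); print('handle',m.sum(),w[m].mean(0).round(1),r)
save(d,'w6',None,.8); print(s['tool_pos'],s['q'][5]); plan((566.5,-235.5,80,-72.8))
E
```

```text
handle 2455 [ 572.  -235.3  115.6] ((570.3551635742188, -236.02024841308594), (67.15441131591797, 14.040618896484375), 17.175676345825195)
[ 561.79230095 -235.43690277  183.51601535] 0.722477576798752
[0.0045 0.002  0.1035] [-0.003  0.003  0.164]
```

View pics/w6.png

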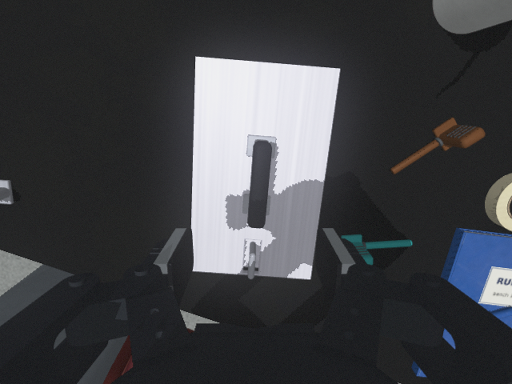

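The handle is centred between the jaws and reads about (568.5, -236). I descend and grip it.

Emit:
{"api": "step_arm", "payload": {"deltas": "0.006 0.002 0.02 0 0 0.165 0.7;0.006 0.002 0.05 0 0 0.165 0.7;0.006 0.002 0.08 0 0 0.165 0.7;0.006 0.002 0.098 0 0 0.165 0.7;0.006 0.002 0.106 0 0 0.165 0.7;0.006 0.002 0.106 0 0 0.165 0.7;0.006 0.002 0.106 0 0 0.165 0.7"}}

```text
t: 11.37
tool_pos: [568.9, -235.6, 78.5]
tcp_rot: [[0.956, 0.292, -0.0], [0.292, -0.956, 0.0], [-0.0, -0.0, -1.0]]
wrist_force: [0.6, -1.1, 0.2]
grip_width: 59.8
```

Emit:
{"api": "step_arm", "payload": {"deltas": "0 0 0 0 0 0 0;0 0 0 0 0 0 0;0 0 0 0 0 0 0;0 0 0 0 0 0 0;0 0 0 0 0 0 0;0 0 0 0 0 0 0;0 0 0 0 0 0 0;0 0 0 0 0 0 0", "force": 80}}

```text
t: 12.03
tool_pos: [569.5, -236.0, 80.0]
tcp_rot: [[0.957, 0.29, 0.002], [0.29, -0.957, -0.001], [0.002, 0.002, -1.0]]
wrist_force: [-0.2, 0.1, 6.2]
grip_width: 12.5
```

Emit:
{"api": "step_arm", "payload": {"deltas": "0 0 -0.005 0 0 0 0;0 0 -0.012 0 0 0 0;0 0 -0.022 0 0 0 0;0 0 -0.035 0 0 0 0;0 0 -0.05 0 0 0 0;0 0 -0.065 0 0 0 0;0 0 -0.08 0 0 0 0;0 0 -0.085 0 0 0 0;0 0 -0.085 0 0 0 0;0 0 -0.085 0 0 0 0"}}

```text
t: 12.87
tool_pos: [568.6, -235.5, 163.6]
tcp_rot: [[0.957, 0.29, 0.0], [0.29, -0.957, -0.0], [0.0, 0.0, -1.0]]
wrist_force: [-0.0, 0.2, -3.1]
grip_width: 12.4
```

```bash
python3 - <<'E'
from h import *
d=shot('side'); save(d,'s2',(200,120,600,400),1.8); s=read_state(); print(s['wrist_force'],s['wrist_torque'],s['grip_width'],s['tool_pos'])
dx=np.array([20*.955-160*.296,20*.296+160*.955]); t=s['tool_pos'][:2]+dx; print(t)
plan((t[0],t[1],s['tool_pos'][2],-72.8))
E
```

```text
[ 0.2694324   0.91110989 -3.26714176] [-0.00485146  0.02160326  0.00907691] 12.170316550546145 [ 568.08127056 -235.25325273  162.81766498]
[539.82127056 -76.53325273]
[ 1.900e-02 -1.601e-01  1.000e-04] [-0.002  0.002 -0.012]
```

View pics/s2.png

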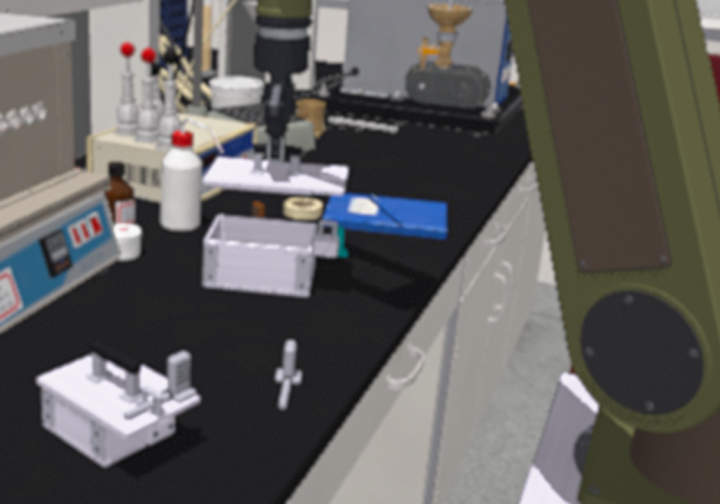

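The lid hangs level and is clear of the staple, and the pin lies free on the worktop. I shift 160 mm sideways along box +y, then go down slowly.

Emit:
{"api": "step_arm", "payload": {"deltas": "0.019 -0.03 0 0 0 0 0;0.019 -0.06 0 0 0 0 0;0.019 -0.09 0 0 0 0 0;0.019 -0.12 0 0 0 0 0;0.019 -0.145 0 0 0 0 0;0.019 -0.16 0 0 0 0 0;0.019 -0.16 0 0 0 0 0;0.019 -0.16 0.03 0 0 0 0;0.019 -0.16 0.06 0 0 0 0;0.019 -0.16 0.09 0 0 0 0;0.019 -0.16 0.11 0 0 0 0;0.019 -0.16 0.125 0 0 0 0"}}

```text
t: 13.92
tool_pos: [539.5, -77.8, 35.8]
tcp_rot: [[0.957, 0.29, -0.003], [0.29, -0.957, -0.0], [-0.003, -0.001, -1.0]]
wrist_force: [-1.0, -0.4, -4.0]
grip_width: 12.3
```

Emit:
{"api": "step_arm", "payload": {"deltas": "0 0 0.004 0 0 0 0;0 0 0.008 0 0 0 0;0 0 0.012 0 0 0 0;0 0 0.014 0 0 0 0;0 0 0.016 0 0 0 0;0 0 0.016 0 0 0 0;0 0 0.016 0 0 0 0"}}

```text
t: 14.5
tool_pos: [540.9, -77.1, 23.1]
tcp_rot: [[0.957, 0.29, 0.001], [0.29, -0.957, -0.0], [0.001, 0.001, -1.0]]
wrist_force: [0.4, 0.5, -2.8]
grip_width: 12.4
```

Force still shows the lid's weight, so about 7 mm to go.

Emit:
{"api": "step_arm", "payload": {"deltas": "0 0 0.002 0 0 0 0;0 0 0.004 0 0 0 0;0 0 0.006 0 0 0 0;0 0 0.006 0 0 0 0;0 0 0.006 0 0 0 0;0 0 0.006 0 0 0 0"}}

```text
t: 15.0
tool_pos: [540.4, -76.9, 16.4]
tcp_rot: [[0.957, 0.29, -0.0], [0.29, -0.957, 0.0], [-0.0, -0.0, -1.0]]
wrist_force: [0.7, -0.4, -1.6]
grip_width: 12.1
```

Emit:
{"api": "step_arm", "payload": {"deltas": "0 0 0.001 0 0 0 0;0 0 0.002 0 0 0 0;0 0 0.002 0 0 0 0;0 0 0.002 0 0 0 0"}}

```text
t: 15.33
tool_pos: [540.6, -76.9, 16.0]
tcp_rot: [[0.957, 0.29, 0.001], [0.29, -0.957, -0.0], [0.001, 0.0, -1.0]]
wrist_force: [-3.3, 0.1, 9.7]
grip_width: 12.5
```

Contact at +9.7 N, so the lid is on the worktop. I release and back off.

Emit:
{"api": "step_arm", "payload": {"deltas": "0 0 -0.001 0 0 0 0.6;0 0 -0.001 0 0 0 0.6;0 0 -0.001 0 0 0 0.6;0 0 -0.001 0 0 0 0.6;0 0 -0.001 0 0 0 0.6;0 0 -0.03 0 0 0 0.6;0 0 -0.07 0 0 0 0.6;0 0 -0.11 0 0 0 0.6;0 0 -0.15 0 0 0 0.6;0 0 -0.19 0 0 0 0.6;0 0 -0.22 0 0 0 0.6;0 0 -0.22 0 0 0 0.6"}}

```text
t: 16.33
tool_pos: [544.9, -77.9, 241.9]
tcp_rot: [[0.957, 0.29, 0.014], [0.29, -0.957, -0.003], [0.012, 0.007, -1.0]]
wrist_force: [1.2, -0.5, 0.3]
grip_width: 51.1
```

```bash
python3 - <<'E'
from h import *
d=shot('wrist'); save(d,'w7',None,.8); w=world(d)
m=(w[...,2]>6)&(w[...,2]<20)&(np.abs(w[...,0]-540)<110)&(np.abs(w[...,1]+77)<110)
p=w[m]; A=np.c_[p[:,:2],np.ones(len(p))]; c=np.linalg.lstsq(A,p[:,2],rcond=None)[0]
print('lid',len(p),p.mean(0).round(1),'tilt',np.hypot(*c[:2]),cv2.minAreaRect(p[:,:2].astype(np.float32)))
m=(w[...,2]>34)&(w[...,2]<56)&(np.hypot(w[...,0]-428,w[...,1]-25)<30); print('pin',m.sum(),w[m].mean(0) if m.any() else '')
E
```

```text
lid 20090 [546.3 -76.4  11.4] tilt 0.0014507484447900203 ((534.2825927734375, -63.263031005859375), (191.369873046875, 242.3654327392578), 16.796443939208984)
pin 308 [431.6546902   22.41850199  41.40816   ]
```

View pics/w7.png

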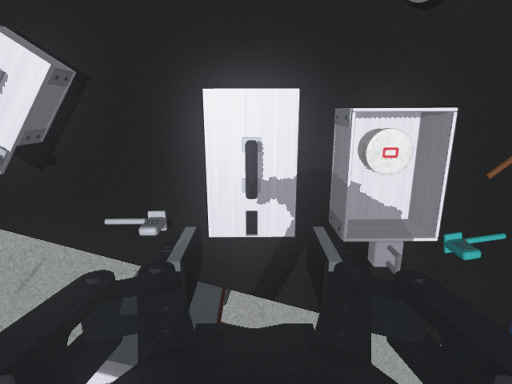

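The picture shows the lid flat on the worktop with its handle up at (250,165). The box is open at (395,170), the pin lies on the worktop at (150,222), and the gripper is clear. Handing in.

```bash
python3 -c "
from rig import *
print(job_done())"
```

```text
the job is handed in; nothing more can be done
None
```

The long box is open. I pulled its pin out of the staple with the lid still closed and stood it on the worktop. Then I lifted the lid straight off and set it down beside the box. The job was handed in at about 16.4 s of the 53 s allowed.

**Last checks:**
- **Lid:** plate top measured at 11.4 mm (12 expected), tilt about 0.0015 rad, handle up, about 160 mm to the +y side of the box.
- **Pin:** standing on its foot at about (430, 24), top of the tab at about 42 mm, so the grip centre is about 20–22 mm high.
- **Gripper:** clear of everything, with wrist force near zero.
- **Smaller box:** never touched. It was closed with its pin in place in the last side view, taken just before the lid was set down. I did not measure its pin again after that.

**Disagreements:**
- **Tool frame:** the stated 19 mm for `tips_ahead` did not match what I saw. The wrist depth map put the shut fingertips about 14 mm behind the reported TCP, so the real grasp point is about 33 mm short of it. My first grasp therefore closed just above the pin tab, without contact. I made both grasps after that about 33 mm lower.
- **Last lid outline:** the fitted outline came out too wide (191 x 242 mm) because the mask took in other surfaces. I relied on the plane fit and the picture instead.

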